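# Empty the drop cup into the deep tote

## Robot

A 7-joint arm with a two-finger parallel gripper is mounted at the origin on the work surface. World frame = base frame: x ahead of the robot, y to its left, z up, the work surface at z = 0. Lengths are in m, angles in rad, forces in N, time in s.
With the tool pointing down it reaches from about 0.4 to 0.85 m from the base axis. Payload 10.4 kg.
Tool frame: the origin (TCP) lies midway between the tips of the shut fingers; the grasp point (between the pads) lies 19 mm behind it; z points along the fingers, y is the line along which they close (so a half turn about z gives the same grasp; the last joint's range is limited). The gripper opens to 87 mm and grips with 3 to 60 N. Pads are 19 mm wide; open, the fingers measure 117 mm over their backs; the gripper's body (75 mm by 190 mm) begins 51 mm behind the grasp point.
Start: joints at [1.242, 0.332, -0.065, 1.46, 0.022, 1.35, -0.088], TCP at [0.188, -0.596, 0.223] pointing down, gripper open.
Joint ranges: [-2.6, 2.6], [-0.5, 2.12], [-1.47, 1.34], [0.16, 2.42], [-1.27, 4.41], [0.06, 2.06], [-2.6, 2.6]. Speed limits (rad/s): [2.22, 2.22, 2.79, 2.79, 3.14, 3.14, 3.14].

## Interface

Orientations are given as a unit quaternion [x, y, z, w].
In Python, from bench import r gives the robot as it stands.
- The arm moves only by the tool apply_moves, never from a script. Its argument "steps" is a list of rows, each a list of 7 numbers: the turn, a rotation vector about the tool's x, y, z in rad, then the shift along the tool's x, y, z in mm, then the opening, from -1 (shut) to 1 (fully open). In form: [[ax, ay, az, x, y, z, claw], ...]. A call has 1 to 20 rows; each row is the pose to reach, as a shift and turn from the pose commanded when the call began, along the tool's axes at that moment; what a row does not reach only later rows make up. A row lasts 1/12 s, in which the tool goes at most 41.7 mm and 7.16 degrees, less where a joint would pass 70% of its speed; a pose out of reach is approached as far as the arm can. A call with a gripper value outside its range is refused whole. The fingers move at their own pace and stop on an object; "force" is the grip in N (left out, the last holds). Time passes only in rows, so rows that repeat a pose let the fingers close. It gives the time, the measured TCP pose, the force, the opening and the grip force at its end, in the units of the state.
- r.read_state(): the state, without advancing time (a new reading comes with each control period).
- r.camera(name): name is "scene" or "top"; returns a dict with "pixels" (384x512x3 uint8, red, green, blue), "z_map" (384x512 float32, m along the optical axis (not along the pixel's ray), 0 where there is no reading), "fovy" (degrees; the focal length in pixels is half the picture's height over the tangent of half this angle, whatever the lens; pixels are square), "cx", "cy" (the principal point, pixels), "position" and "orientation" of the camera in the world. Camera axes: x right, y down, z forward; pixel columns grow to the right and rows downward; lengths in m; the calibration is good to about 2 mm. A picture is of the moment at which its call begins.
- r.close_job(): hands the job in; it is judged then, once.
The state is a dict: "time": time; "joint_positions": joint angles; "joint_vel": joint speeds; "joint_torque": joint torques, N m; "ee_pos": TCP position; "eef_rot": TCP orientation; "ft_force": force on the tool from outside, world axes, zero at the start; "torque": the same for the moment, N m; "width": finger opening in m; "grip_force": force on a finger pad.
Only numpy, scipy, OpenCV 4.12 (cv2) and the standard library are available. Lean on these libraries where they do the work, as an engineer would, in place of code of your own. Each camera call takes 0.05 s, during which the arm holds its last target. There are 200 camera calls.

## Task

The drop cup with a release tab on one side stands on the blue cutting board with a baby squash in it. Lift it by its handle, carry it upright to the deep grey tote and lower it just inside one wall, with the tab over that wall's rim, until the rim presses the tab up and the hinged bottom swings open and drops the squash into the tote. Then stand the empty cup upright back where you took it from.

Things in the scene. Friction and masses are not known exactly. Their poses are not given: they have to be found in the camera images.
- cup_grip (a point): Drop cup, 0.2 to 0.32 kg: square aluminium tube 66 x 66 x 62 mm high on a fixed blue board. Above it on an arch its handle: black block 16 mm thick (cup's x), 44 long (y), 34 high; grip across the 16 mm from above. This point: block's centre, over the cup's middle, 99 mm above the feet; z up. The tab sticks out at the cup's -x side. A like cup without a tab, in a shallow tray, is not wanted.
- cup_bottom (a joint): Angle of the cup's hinged bottom (rad): 0 shut, 1.25 at most; squash rolls out near 0.7. Hinge line along y, 34 mm to -x of the cup's middle, 10 mm above its feet. Flap and tab are one stiff plate, 3 mm thick; the tab is 46 mm long and wide, beyond the hinge. Tab pushed up = flap down; a 2 to 5 N spring shuts it. Rim 20 mm from the hinge: lowering 28 mm past contact opens it about 0.9.
- tote_mouth (a point): The deep grey tote, fixed to the table: an open box 170 mm (along its x) by 200 mm (along its y) outside and 110 mm high, walls and floor 6 mm thick. This point is the centre of its mouth, level with the rim; z is up. A grey tray of the same outline but only 35 mm high stands elsewhere and is not wanted.
- squash_mid (a point): The baby squash, a round yellow vegetable 38 mm across and 31 mm high, 25 to 50 g, loose in the drop cup, resting on its flap. This point is its centre.

How it is judged:
By the outcome, as a careful person would: the job done as asked, in the order asked, and still so for the second after the job is handed in, with the robot touching nothing.
It also fails if it takes over 72 s, if anything falls off the work surface, if the arm or the gripper's body presses on something with over 40 N, if the wrist force passes 120 N, or if a joint passes its speed limit or range.

## Working session

There is one attempt and no reset: what is moved stays moved. The work goes in short steps, Python scripts to look and compute and a tool call to move; the robot and the scene stay as the last step left them, time stands still between calls to the robot, and variables do not carry over. Pictures are saved under pics/ and viewed, at most 10 in all, crops included, and the job is handed in when it is done.

Besides the shell and the picture viewer there is one more tool, called after "Emit:" as a command line: name --pt "numbers of a row" for each row, then --argument value for the rest. apply_moves: Moves the arm, as the interface text tells. Its arguments: {"type":"object","properties":{"steps":{"type":"array","items":{"type":"array","items":{"type":"number"}}},"force":{"type":"number"}},"required":["steps"]}

```bash
mkdir -p pics; ls; cat > h.py <<'E'
import numpy as np,cv2
from scipy.spatial.transform import Rotation as R
from bench import r
def cam(n):
    c=r.camera(n); c['f']=c['pixels'].shape[0]/2/np.tan(np.radians(c['fovy'])/2)
    c['R']=R.from_quat(c['orientation']).as_matrix(); c['p']=np.array(c['position']); return c
def cloud(c):
    z=c['z_map'].astype(float); v,u=np.indices(z.shape)
    P=np.stack([(u-c['cx'])/c['f']*z,(v-c['cy'])/c['f']*z,z],-1)@c['R'].T+c['p']
    P[z==0]=np.nan; return P
def ray(c,u,v,h):
    d=c['R']@np.array([(u-c['cx'])/c['f'],(v-c['cy'])/c['f'],1]); return c['p']+d*(h-c['p'][2])/d[2]
def save(n,a): cv2.imwrite('pics/'+n,cv2.cvtColor(a,cv2.COLOR_RGB2BGR))
E
python3 - <<'E'
from h import *
for n in('scene','top'):
    c=cam(n); save(n+'1.png',c['pixels']); print(n,c['p'],c['R'].round(3).tolist(),c['f'],c['cx'],c['cy'],(c['z_map']>0).mean())
    np.savez(n+'1.npz',**{k:c[k] for k in('pixels','z_map','f','cx','cy','R','p')})
s=r.read_state(); print(s)
E
```

```text
pics
scene [1.07486079 0.62270626 1.03992889] [[-0.729, 0.515, -0.45], [0.684, 0.557, -0.472], [0.008, -0.652, -0.758]] 439.23535281260956 252.6967974939278 193.4537304899301 0.9961090087890625
top [0.31525177 0.01965552 0.95795822] [[0.063, -0.974, 0.216], [-0.998, -0.063, 0.009], [0.005, -0.216, -0.976]] 347.4890860850863 255.31991537170467 193.23595739167172 0.9959157307942709
{'time': 0.1, 'joint_positions': array([ 1.24238769,  0.3328561 , -0.06469665,  1.46083993,  0.02161461,
        1.34988134, -0.08850318]), 'joint_vel': array([ 0.00126925, -0.00128845, -0.00105897, -0.00307468,  0.00039357,
       -0.00177989, -0.00031271]), 'joint_torque': array([ 9.93819558e-04, -6.24544716e+01,  2.44159723e-02, -3.90716028e+01,
       -6.15071738e-02,  3.65333073e-02,  2.35732722e-05]), 'ee_pos': array([ 0.18805544, -0.59568649,  0.22181218]), 'eef_rot': array([ 9.88331491e-01,  1.52316935e-01, -1.33131691e-04, -6.30501549e-04]), 'ft_force': array([-0.34267496,  1.37598791, -0.45110264]), 'torque': array([-0.01465088,  0.0472875 ,  0.00631417]), 'grip_force': 0.0, 'width': 0.086940744415877}
```

View pics/scene1.png

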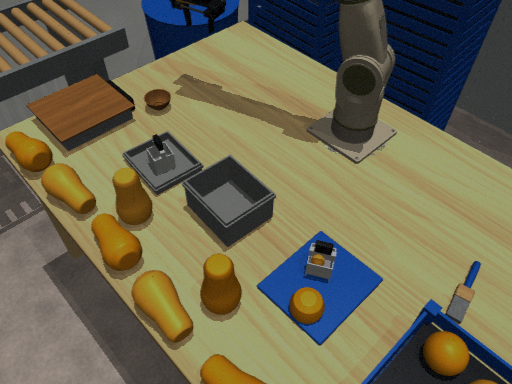

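View pics/top1.png

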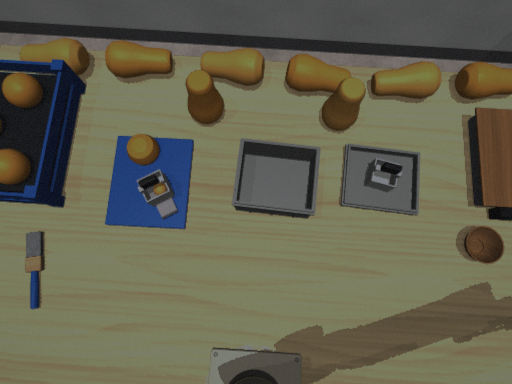

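Scene view: the wanted cup is on the blue board at about (321,262), with its black handle at (323,246). The tote is at (228,200), an orange is on the board at (307,305), and the decoy cup is in the tray at (160,155). Top view: cup (155,187), handle (150,181), tab (166,208) pointing towards the robot, tote (277,177).

```bash
cat > m.py <<'E'
from h import *
C={n:dict(np.load(n+'1.npz')) for n in('scene','top')}
box={'scene':(290,350,225,290),'top':(128,190,160,225)}
def rect(Q): return cv2.minAreaRect(Q[:,:2].astype(np.float32)*1000)
for n,c in C.items():
    P=cloud(c); px=c['pixels'].astype(int); u0,u1,v0,v1=box[n]
    M=np.zeros(px.shape[:2],bool); M[v0:v1,u0:u1]=1
    board=(px[...,2]>px[...,0]+60)
    print(n,'board z',np.nanmedian(P[board&M][:,2]))
    z=P[...,2]; blk=M&(px.max(-1)<60)&(z>.06)
    Q=P[blk]; print('blk n',len(Q),'med',np.nanmedian(Q,0),'zrange',np.nanpercentile(Q[:,2],[2,50,98]))
    top=Q[Q[:,2]>np.nanpercentile(Q[:,2],98)-.008]; print(' top',len(top),rect(top),top.mean(0))
    v,u=np.nonzero(blk); print(' px',u.min(),u.max(),v.min(),v.max())
    sat=px.max(-1)-px.min(-1)
    g=M&(sat<40)&(px.max(-1)>=90); Q=P[g]; 
    tab=Q[(Q[:,2]<.045)&(Q[:,2]>0.012)]; rim=Q[(Q[:,2]>.06)&(Q[:,2]<.095)]
    print(' grey z hist',np.histogram(Q[:,2],bins=np.arange(0,.13,.01)))
    print(' low',len(tab),rect(tab),tab.mean(0)); print(' rim',len(rim),rect(rim))
    tb={'scene':(175,280,150,245),'top':(225,330,130,225)}[n]
    T=P[tb[2]:tb[3],tb[0]:tb[1]].reshape(-1,3); k=(T[:,2]>.1)&(T[:,2]<.118); 
    print(' tote',k.sum(),rect(T[k]),np.median(T[k][:,2]))
    a=c['pixels'][v0:v1,u0:u1]; save(n+'_c.png',cv2.resize(a,None,fx=6,fy=6,interpolation=cv2.INTER_CUBIC))
a=cv2.imread('pics/scene_c.png');b=cv2.imread('pics/top_c.png')
h=max(a.shape[0],b.shape[0]); o=np.zeros((h,a.shape[1]+b.shape[1],3),np.uint8); o[:a.shape[0],:a.shape[1]]=a;o[:b.shape[0],a.shape[1]:]=b
cv2.imwrite('pics/cc.png',o); print(o.shape)
E
python3 m.py
```

```text
scene board z 0.011884169079539042
blk n 213 med [0.5200128  0.29917798 0.1225106 ] zrange [0.09386942 0.1225106  0.13120135]
 top 98 ((516.2953491210938, 297.4683532714844), (18.52973175048828, 42.718299865722656), 29.743005752563477) [0.51711721 0.29834221 0.12740081]
 px 314 332 240 254
 grey z hist (array([17, 19, 52,  1,  2,  2,  9, 62,  1, 42,  1,  0]), array([0.  , 0.01, 0.02, 0.03, 0.04, 0.05, 0.06, 0.07, 0.08, 0.09, 0.1 ,
       0.11, 0.12]))
 low 66 ((507.19580078125, 267.82403564453125), (180.00389099121094, 98.86018371582031), 0.5945510268211365) [0.49551817 0.29182735 0.02251054]
 rim 91 ((515.72412109375, 296.8748474121094), (70.28070068359375, 65.62315368652344), 32.06501770019531)
 tote 903 ((558.0462036132812, -21.336074829101562), (211.5150604248047, 180.5071563720703), 86.97126007080078) 0.10731772240805082
top board z 0.012557478441991565
blk n 261 med [0.51089036 0.29198966 0.11713335] zrange [0.06120101 0.11713335 0.13088585]
 top 115 ((513.4469604492188, 294.83123779296875), (15.79601764678955, 42.67214584350586), 29.87670135498047) [0.51311515 0.29441235 0.12767984]
 px 139 171 172 202
 grey z hist (array([ 46,  10, 248,   5,   6,   1,   1,  69,   0,  42,   0,   1]), array([0.  , 0.01, 0.02, 0.03, 0.04, 0.05, 0.06, 0.07, 0.08, 0.09, 0.1 ,
       0.11, 0.12]))
 low 266 ((506.5802917480469, 294.0870666503906), (130.2338104248047, 55.51824188232422), 29.99751853942871) [0.47416671 0.27355312 0.02440638]
 rim 80 ((513.894287109375, 295.9690246582031), (66.46289825439453, 66.02581787109375), 31.70025062561035)
 tote 1192 ((554.6341552734375, -24.162864685058594), (210.04685974121094, 180.9307403564453), 86.78015899658203) 0.10868304784597033
(390, 732, 3)
```

View pics/cc.png

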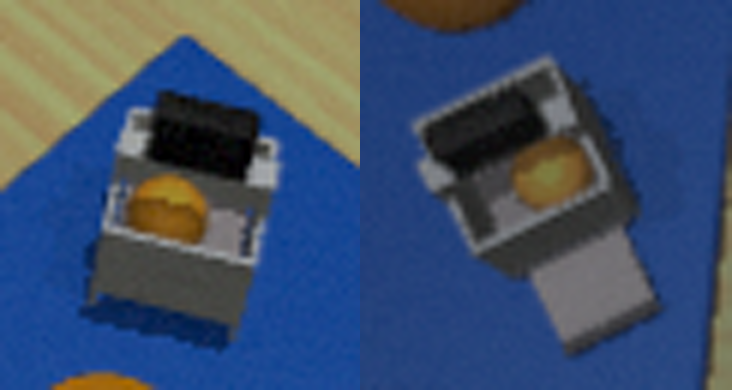

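The crops show the handle block, the squash in the cup and the tab pointing away from the handle side, towards the robot. Both views agree:

| Thing | x, y (m) | Orientation | Heights |
|---|---|---|---|
| Cup | about (0.515, 0.296) | x axis at about 30° | block top 0.128, which fits the 0.012 board + 99 + 17 mm |
| Tote mouth | about (0.556, -0.023) | yaw about -3.1° | rim about 0.109 |

Next I work out the moves.

```bash
cat >> h.py <<'E'
def go(pts,s=None):
    """pts: (x,y,z of TCP in mm, tool-y heading deg) -> rows from the current pose"""
    s=s or r.read_state(); R0=R.from_quat(s['eef_rot']); p0=np.array(s['ee_pos'])*1000
    for x,y,z,a in pts:
        t=np.radians(a); yv=np.array([np.cos(t),np.sin(t),0]); zv=np.array([0,0,-1.]); 
        Rt=R.from_matrix(np.stack([np.cross(yv,zv),yv,zv],1))
        print((R0.inv()*Rt).as_rotvec().round(4).tolist(),R0.inv().apply(np.array([x,y,z])-p0).round(1).tolist())
def st():
    s=r.read_state(); Q=R.from_quat(s['eef_rot']).as_matrix()
    print('t',round(s['time'],2),'p',(s['ee_pos']*1000).round(1),'heady',np.degrees(np.arctan2(Q[1,1],Q[0,1])).round(2),'tilt',Q[:2,2].round(4),'F',s['ft_force'].round(1),'w',round(s['width']*1000,1),'g',round(s['grip_force'],1))
E
python3 -c "
from h import *
st(); a=np.radians(-20)
go([(600*np.cos(a),600*np.sin(a),223,-20),(514.7,296.2,223,30)])"
```

```text
t 0.1 p [ 188.1 -595.7  221.8] heady -72.48 tilt [-0.0005  0.0012] F [-0.3  1.4 -0.5] w 86.9 g 0.0
[-0.0012, -0.0005, -0.9159] [475.9, -259.2, -0.9]
[-0.001, -0.0011, -1.7886] [580.0, -752.2, -0.3]
```

Emit:
apply_moves --pt "0 0 -0.916 476 -259 -10 1" --pt "0 0 -0.916 476 -259 -10 1" --pt "0 0 -0.916 476 -259 -10 1" --pt "0 0 -0.916 476 -259 -10 1" --pt "0 0 -0.916 476 -259 -10 1" --pt "0 0 -0.916 476 -259 -10 1" --pt "0 0 -0.916 476 -259 -10 1" --pt "0 0 -0.916 476 -259 -10 1" --pt "0 0 -0.916 476 -259 -10 1" --pt "0 0 -0.916 476 -259 -10 1" --pt "0 0 -0.916 476 -259 -10 1" --pt "0 0 -0.916 476 -259 -10 1" --pt "0 0 -0.916 476 -259 -10 1" --pt "0 0 -0.916 476 -259 -10 1" --pt "0 0 -0.916 476 -259 -10 1" --force 40

```text
time: 1.35
ee_pos: [0.5654, -0.2025, 0.2319]
eef_rot: [0.818, 0.576, 0.0, -0.001]
ft_force: [-0.3, -1.0, 0.3]
width: 0.0869
grip_force: 0.0
```

```bash
python3 -c "
from h import *
st(); go([(514.7,296.2,223,30)])"
```

```text
t 1.35 p [ 565.4 -202.5  231.9] heady -19.69 tilt [-0.0004  0.0016] F [-0.3 -1.   0.3] w 86.9 g 0.0
[-0.0002, -0.0016, -0.8673] [452.5, -215.8, 9.7]
```

Emit:
apply_moves --pt "0 0 -0.872 454 -215 9 1" --pt "0 0 -0.872 454 -215 9 1" --pt "0 0 -0.872 454 -215 9 1" --pt "0 0 -0.872 454 -215 9 1" --pt "0 0 -0.872 454 -215 9 1" --pt "0 0 -0.872 454 -215 9 1" --pt "0 0 -0.872 454 -215 9 1" --pt "0 0 -0.872 454 -215 9 1" --pt "0 0 -0.872 454 -215 9 1" --pt "0 0 -0.872 454 -215 9 1" --pt "0 0 -0.872 454 -215 9 1" --pt "0 0 -0.872 454 -215 9 1" --pt "0 0 -0.872 454 -215 9 1" --pt "0 0 -0.872 454 -215 9 1" --pt "0 0 -0.872 454 -215 9 1" --pt "0 0 -0.872 454 -215 9 1" --pt "0 0 -0.872 454 -215 9 1" --pt "0 0 -0.872 454 -215 9 1"

```text
time: 2.85
ee_pos: [0.5181, 0.2927, 0.2236]
eef_rot: [0.501, 0.865, -0.0, 0.0]
ft_force: [-0.6, -0.3, -0.2]
width: 0.0872
grip_force: 0.0
```

```bash
python3 -c "
from h import *
st(); go([(514.7,296.2,93,30)])
c=cam('scene'); save('s2.png',cv2.resize(c['pixels'][170:330,240:410],None,fx=3,fy=3)); st()"
```

```text
t 2.85 p [518.1 292.7 223.6] heady 29.82 tilt [ 0.0005 -0.0008] F [-0.6 -0.3 -0.2] w 87.2 g 0.0
[0.0, 0.0009, -0.0031] [4.8, -1.2, 130.6]
t 2.9 p [517.9 293.1 223.6] heady 29.85 tilt [ 0.0004 -0.0006] F [-0.7  0.2  0.4] w 87.2 g 0.0
```

View pics/s2.png

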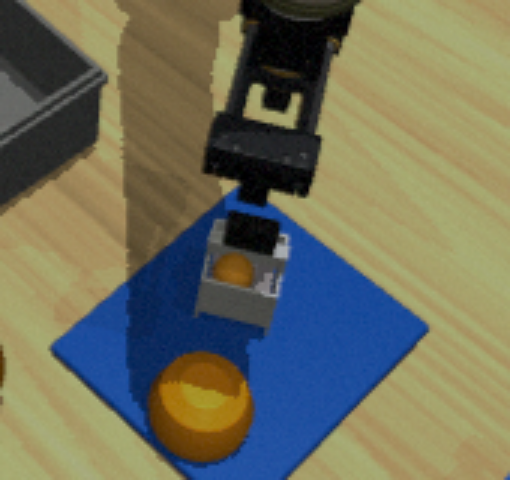

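The gripper, near (262,150) in this crop, hangs over the cup's handle at (252,232), roughly centred and turned correctly. A big orange at (200,405) may be close to the outer finger, so I check that clearance.

```bash
python3 - <<'E'
from h import *
for n,b in(('scene',(285,328,284,326)),('top',(124,164,132,168))):
    c=dict(np.load(n+'1.npz')); P=cloud(c); px=c['pixels'].astype(int); u0,u1,v0,v1=b
    q=P[v0:v1,u0:u1].reshape(-1,3); o=px[v0:v1,u0:u1].reshape(-1,3); k=(o[:,0]>o[:,2]+50)&(q[:,2]>.02); q=q[k]
    A=np.c_[2*q,np.ones(len(q))]; s=np.linalg.lstsq(A,(q**2).sum(1),rcond=None)[0]; print(n,len(q),'sphere',s[:3],np.sqrt(s[3]+s[:3]@s[:3]),'ztop',np.percentile(q[:,2],98))
    d=(s[:2]-[.5147,.2962])*1000; t=np.radians(30); print('along cup x,y',d@[np.cos(t),np.sin(t)],d@[-np.sin(t),np.cos(t)])
E
```

```text
scene 949 sphere [0.62840436 0.35294313 0.02896902] 0.04273092913365394 ztop 0.06940367527355765
along cup x,y 126.84242914710055 -7.711193340947837
top 669 sphere [0.62580453 0.35103147 0.02808112] 0.043920015160513144 ztop 0.0700117850533486
along cup x,y 123.63508264445191 -8.066817894772
```

Emit:
apply_moves --pt "0 0 0 3 -1 30 1" --pt "0 0 0 3 -1 30 1" --pt "0 0 0 3 -1 30 1"

```text
time: 3.15
ee_pos: [0.5144, 0.2955, 0.1928]
eef_rot: [0.5, 0.866, -0.001, -0.001]
ft_force: [0.1, 0.0, 0.3]
width: 0.087
grip_force: 0.0
```

```bash
python3 -c "
from h import *
st(); go([(514.7,296.2,93,30)])"
```

```text
t 3.15 p [514.4 295.5 192.8] heady 29.95 tilt [-0.0022 -0.0015] F [0.1 0.  0.3] w 87.0 g 0.0
[-0.0027, 0.0002, -0.0009] [0.5, 0.8, 99.8]
```

Emit:
apply_moves --pt "0 0 0 0.5 0.8 35 1" --pt "0 0 0 0.5 0.8 65 1" --pt "0 0 0 0.5 0.8 85 1" --pt "0 0 0 0.5 0.8 98 1" --pt "0 0 0 0.5 0.8 98 1" --pt "0 0 0 0.5 0.8 98 1"

```text
time: 3.65
ee_pos: [0.5159, 0.2976, 0.0966]
eef_rot: [0.5, 0.866, 0.0, 0.0]
ft_force: [0.2, 0.9, -0.5]
width: 0.0865
grip_force: 0.0
```

```bash
python3 -c "
from h import *
st()"
```

```text
t 3.65 p [515.9 297.6  96.6] heady 29.96 tilt [0.0004 0.0004] F [ 0.2  0.9 -0.5] w 86.5 g 0.0
```

Emit:
apply_moves --pt "0 0 0 0 0 0 0.2" --pt "0 0 0 0 0 0 -0.3" --pt "0 0 0 0 0 0 -0.5" --pt "0 0 0 0 0 0 -0.6" --pt "0 0 0 0 0 0 -0.7" --pt "0 0 0 0 0 0 -1" --pt "0 0 0 0 0 0 -1" --pt "0 0 0 0 0 0 -1" --pt "0 0 0 0 0 0 -1" --pt "0 0 0 0 0 0 -1" --pt "0 0 0 0 0 0 -1" --pt "0 0 0 0 0 0 -1" --force 40

```text
time: 4.65
ee_pos: [0.5153, 0.2973, 0.0955]
eef_rot: [0.5, 0.866, -0.0, -0.0]
ft_force: [2.0, 3.7, -4.5]
width: 0.0156
grip_force: 39.9
```

```bash
python3 -c "
from h import *
st()"
```

```text
t 4.65 p [515.3 297.3  95.5] heady 29.97 tilt [-0.0002 -0.0002] F [ 2.   3.7 -4.5] w 15.6 g 39.9
```

Emit:
apply_moves --pt "0 0 0 0 0 -5 -1" --pt "0 0 0 0 0 -12 -1" --pt "0 0 0 0 0 -25 -1" --pt "0 0 0 0 0 -45 -1" --pt "0 0 0 0 0 -70 -1" --pt "0 0 0 0 0 -95 -1" --pt "0 0 0 0 0 -120 -1" --pt "0 0 0 0 0 -140 -1" --pt "0 0 0 0 0 -155 -1" --pt "0 0 0 0 0 -165 -1" --pt "0 0 0 0 0 -165 -1" --pt "0 0 0 0 0 -165 -1"

```text
time: 5.65
ee_pos: [0.5154, 0.2974, 0.2607]
eef_rot: [0.5, 0.866, 0.0, 0.0]
ft_force: [0.6, 0.1, -2.8]
width: 0.0158
grip_force: 39.8
```

```bash
python3 - <<'E'
from h import *
st()
t=np.radians(-3.1); tc=np.array([556.3,-22.8]); ex=np.array([np.cos(t),np.sin(t)])
g=tc-ex*(79-54); print('target',g)
go([(*g,262,-3.1)])
c=cam('scene'); save('s3.png',cv2.resize(c['pixels'][130:330,200:420],None,fx=3,fy=3)); st()
E
```

```text
t 5.65 p [515.4 297.4 260.7] heady 29.97 tilt [0.0006 0.0001] F [ 0.6  0.1 -2.8] w 15.8 g 39.8
target [531.33658324 -21.44802968]
[0.0006, 0.0001, 0.5772] [-284.2, -145.5, -1.3]
t 5.7 p [515.1 297.1 259.9] heady 29.97 tilt [-0.0007 -0.0006] F [-0.9  0.1 -3.4] w 15.4 g 39.8
```

View pics/s3.png

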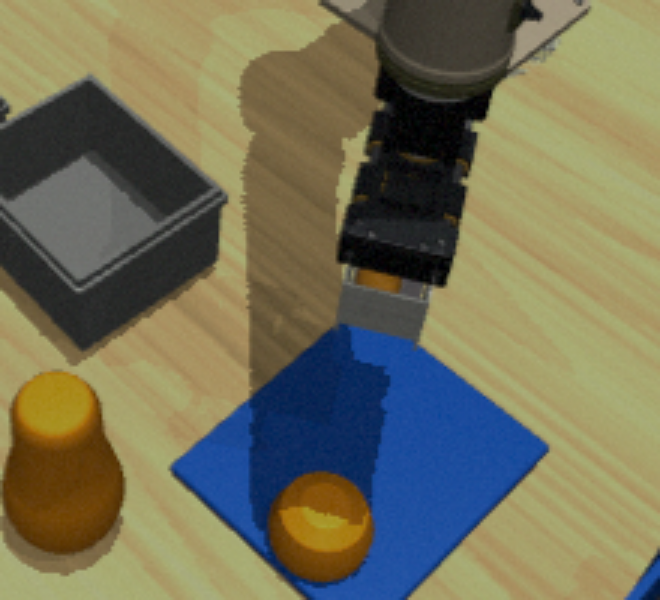

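The cup is lifted upright with the squash still inside, visible at (380,280) in the crop. Now I carry it to the tote.

Emit:
apply_moves --pt "0 0 0.006 -3 -1.5 0 -1" --pt "0 0 0.023 -11 -6 0 -1" --pt "0 0 0.052 -26 -13 0 -1" --pt "0 0 0.087 -43 -22 0 -1" --pt "0 0 0.121 -60 -31 0 -1" --pt "0 0 0.162 -80 -41 0 -1" --pt "0 0 0.202 -99 -51 0 -1" --pt "0 0 0.242 -119 -61 0 -1" --pt "0 0 0.289 -142 -73 0 -1" --pt "0 0 0.335 -165 -84 0 -1" --pt "0 0 0.375 -185 -95 0 -1" --pt "0 0 0.416 -205 -105 0 -1" --pt "0 0 0.456 -225 -115 0 -1" --pt "0 0 0.491 -242 -124 0 -1" --pt "0 0 0.525 -259 -132 0 -1" --pt "0 0 0.554 -273 -140 0 -1" --pt "0 0 0.571 -281 -144 0 -1" --pt "0 0 0.577 -284 -145.5 0 -1" --pt "0 0 0.577 -284 -145.5 0 -1" --pt "0 0 0.577 -284 -145.5 0 -1"

```text
time: 7.37
ee_pos: [0.5312, -0.0202, 0.2606]
eef_rot: [0.725, 0.688, 0.0, -0.0]
ft_force: [0.0, 0.8, -2.9]
width: 0.0161
grip_force: 39.8
```

```bash
python3 - <<'E'
from h import *
st(); go([(531.3,-21.4,205,-3.1)])
c=cam('scene'); save('s4.png',cv2.resize(c['pixels'][110:260,150:330],None,fx=4,fy=4)); st()
# cup position in the hand from both views, shallow check of tab/rim
for n in('scene','top'):
    c=cam(n);P=cloud(c);px=c['pixels'].astype(int);sat=px.max(-1)-px.min(-1)
    k=(abs(P[...,0]-.53)<.1)&(abs(P[...,1]+.02)<.08)&(P[...,2]>.13)&(P[...,2]<.25)&(px.max(-1)>=85)&(sat<45); Q=P[k]
    print(n,len(Q),np.histogram(Q[:,2],bins=np.arange(.13,.26,.01))[0]); rr=Q[(Q[:,2]>.225)&(Q[:,2]<.245)]
    if len(rr)>9: print(' rim',cv2.minAreaRect(rr[:,:2].astype(np.float32)*1000),rr[:,2].mean())
    lo=Q[(Q[:,2]>.175)&(Q[:,2]<.2)&(Q[:,0]<.5)]
    if len(lo)>9: print(' tab',cv2.minAreaRect(lo[:,:2].astype(np.float32)*1000),lo[:,2].mean())
E
```

```text
t 7.37 p [531.2 -20.2 260.6] heady -3.0 tilt [0.0001 0.0006] F [ 0.   0.8 -2.9] w 16.1 g 39.8
[0.0, -0.0006, 0.0018] [-1.2, 0.1, 55.6]
t 7.42 p [531.2 -19.9 260.6] heady -2.96 tilt [0.0001 0.0005] F [-0.3  0.2 -1.7] w 15.7 g 39.8
scene 143 [ 0  0  0  0  1 43 17  5  5  5 54 13]
 rim ((532.101318359375, -20.379249572753906), (70.11421966552734, 68.45429992675781), 87.9869613647461) 0.2380365250257315
 tab ((460.5708312988281, -9.542633056640625), (56.78289031982422, 30.794681549072266), 55.46425247192383) 0.1888190155121606
top 0 [0 0 0 0 0 0 0 0 0 0 0 0]
```

View pics/s4.png

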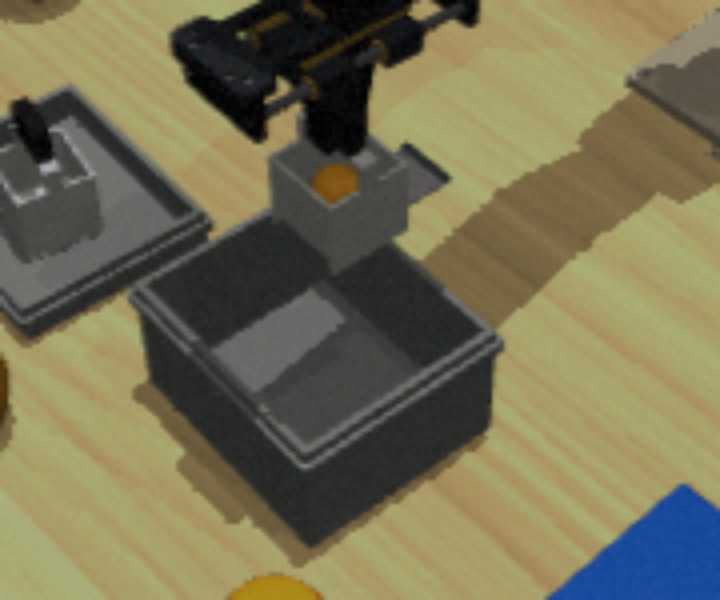

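The cup hangs upright over the tote's near half with the squash inside, at (335,182) in the crop. The tab, at (430,170), points out over the near wall. Before lowering I check where that wall's inner edge is.

```bash
python3 - <<'E'
from h import *
t=np.radians(-3.1); ex=np.array([np.cos(t),np.sin(t)]); ey=np.array([-ex[1],ex[0]])
for n in('scene','top'):
    c=dict(np.load(n+'1.npz')); P=cloud(c).reshape(-1,3); d=P[:,:2]*1000-[531.3,-21.4]; a=d@ex; b=d@ey
    k=(abs(b)<60)&(a<-30)&(a>-90)&(P[:,2]>.1)
    print(n,k.sum(),'rim a pct',np.percentile(a[k],[0,5,25,50,75,95,100]).round(1),'z',np.percentile(P[k,2],[5,50,95]).round(4))
    k2=(abs(b)<60)&(a<-30)&(a>-90)&(P[:,2]>.02)&(P[:,2]<.095)
    print('  wall face a',np.percentile(a[k2],[5,25,50,75,95]).round(1) if k2.any() else None)
E
```

```text
scene 122 rim a pct [-60.2 -59.2 -56.3 -54.3 -53.4 -52.3 -50.9] z [0.101  0.1085 0.112 ]
  wall face a [-55.6 -54.3 -53.6 -52.8 -51.7]
top 228 rim a pct [-67.  -65.9 -63.1 -61.1 -58.6 -56.2 -55.3] z [0.1005 0.1081 0.1123]
  wall face a [-66.1 -61.8 -61.5 -61.3 -60.9]
```

Emit:
apply_moves --pt "0 0 0 -1 0 8 -1" --pt "0 0 0 -1 0 20 -1" --pt "0 0 0 -1 0 35 -1" --pt "0 0 0 -1 0 50 -1" --pt "0 0 0 -1 0 60 -1" --pt "0 0 0 -1 0 66 -1" --pt "0 0 0 -1 0 70 -1" --pt "0 0 0 -1 0 74 -1" --pt "0 0 0 -1 0 78 -1" --pt "0 0 0 -1 0 82 -1" --pt "0 0 0 -1 0 84 -1" --pt "0 0 0 -1 0 84 -1"

```text
time: 8.52
ee_pos: [0.5312, -0.0224, 0.1765]
eef_rot: [0.726, 0.688, 0.0, 0.0]
ft_force: [1.0, 0.1, -0.2]
width: 0.0159
grip_force: 39.8
```

```bash
python3 -c "
from h import *
st()"
```

```text
t 8.52 p [531.2 -22.4 176.5] heady -3.1 tilt [ 0.0002 -0.0001] F [ 1.   0.1 -0.2] w 15.9 g 39.8
```

Emit:
apply_moves --pt "0 0 0 0 0 3 -1" --pt "0 0 0 0 0 6 -1" --pt "0 0 0 0 0 9 -1" --pt "0 0 0 0 0 12 -1" --pt "0 0 0 0 0 15 -1" --pt "0 0 0 0 0 18 -1" --pt "0 0 0 0 0 21 -1" --pt "0 0 0 0 0 21 -1" --pt "0 0 0 0 0 21 -1" --pt "0 0 0 0 0 21 -1"

```text
time: 9.35
ee_pos: [0.5315, -0.0224, 0.1556]
eef_rot: [0.726, 0.688, 0.0, 0.0]
ft_force: [3.0, -0.6, -1.4]
width: 0.0158
grip_force: 39.8
```

```bash
python3 - <<'E'
from h import *
st()
c=cam('scene'); save('s5.png',cv2.resize(c['pixels'][110:260,150:330],None,fx=4,fy=4)); st()
E
```

```text
t 9.35 p [531.5 -22.4 155.6] heady -3.09 tilt [ 0.0007 -0.    ] F [ 3.  -0.6 -1.4] w 15.8 g 39.8
t 9.4 p [531.4 -22.4 155.6] heady -3.1 tilt [ 0.0006 -0.0001] F [ 4.7  0.1 -3. ] w 15.9 g 39.8
```

View pics/s5.png

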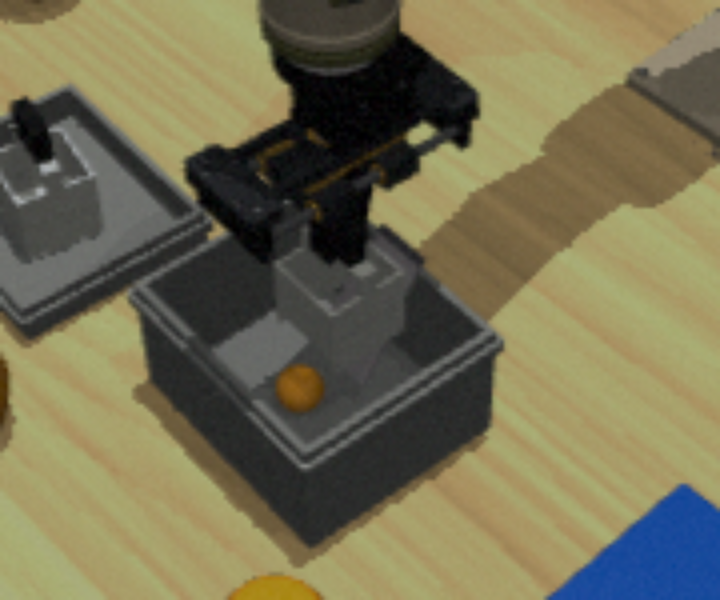

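The squash, at (300,387) in the crop, lies on the tote floor and the cup is empty with its flap open. I raise the cup straight up.

Emit:
apply_moves --pt "0 0 0 0 0 -5 -1" --pt "0 0 0 0 0 -11 -1" --pt "0 0 0 0 0 -18 -1" --pt "0 0 0 0 0 -26 -1" --pt "0 0 0 0 0 -35 -1" --pt "0 0 0 0 0 -48 -1" --pt "0 0 0 0 0 -65 -1" --pt "0 0 0 0 0 -85 -1" --pt "0 0 0 0 0 -100 -1" --pt "0 0 0 0 0 -105 -1" --pt "0 0 0 0 0 -105 -1"

```text
time: 10.32
ee_pos: [0.5314, -0.0223, 0.2619]
eef_rot: [0.726, 0.688, 0.0, 0.001]
ft_force: [-0.4, 0.2, -3.1]
width: 0.0159
grip_force: 39.8
```

```bash
python3 - <<'E'
from h import *
st(); go([(515.3,297.3,260,29.97)])
c=cam('scene'); save('s6.png',cv2.resize(c['pixels'][110:260,150:330],None,fx=4,fy=4)); st()
E
```

```text
t 10.32 p [531.4 -22.3 261.9] heady -3.09 tilt [ 0.0015 -0.0005] F [-0.4  0.2 -3.1] w 15.9 g 39.8
[0.0013, 0.0008, -0.577] [318.2, -33.3, 1.7]
t 10.37 p [530.9 -22.3 260.6] heady -3.09 tilt [-0.0001 -0.0003] F [-0.4  0.8 -2.8] w 15.3 g 39.8
```

View pics/s6.png

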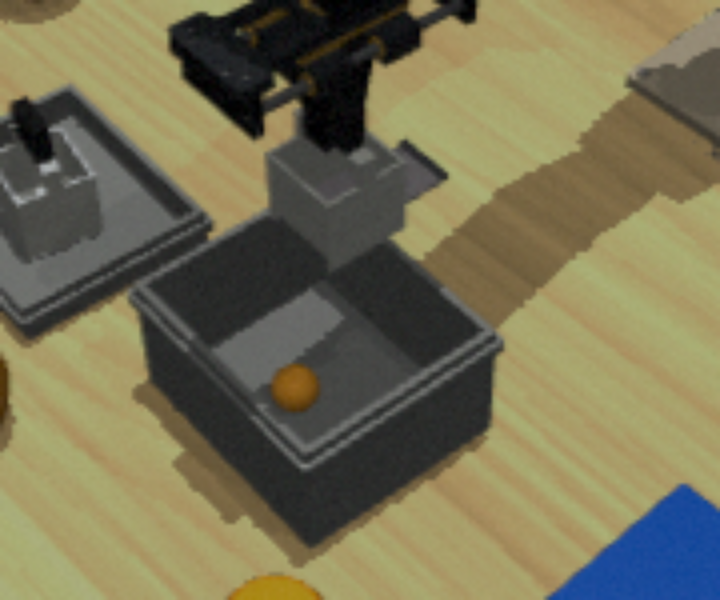

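The cup is empty with its flap shut again, and the squash stays in the tote at (296,387). I carry the cup back.

Emit:
apply_moves --pt "0 0 -0.006 3 0 0 -1" --pt "0 0 -0.023 13 -1 0 -1" --pt "0 0 -0.052 29 -3 0 -1" --pt "0 0 -0.087 48 -5 0 -1" --pt "0 0 -0.121 67 -7 0 -1" --pt "0 0 -0.162 89 -9 0 -1" --pt "0 0 -0.202 111 -12 0 -1" --pt "0 0 -0.242 134 -14 0 -1" --pt "0 0 -0.289 159 -17 0 -1" --pt "0 0 -0.335 185 -19 0 -1" --pt "0 0 -0.375 207 -22 0 -1" --pt "0 0 -0.416 229 -24 0 -1" --pt "0 0 -0.456 251 -26 0 -1" --pt "0 0 -0.491 270 -28 0 -1" --pt "0 0 -0.525 290 -30 0 -1" --pt "0 0 -0.554 306 -32 0 -1" --pt "0 0 -0.571 315 -33 0 -1" --pt "0 0 -0.577 318.3 -33.3 0 -1" --pt "0 0 -0.577 318.3 -33.3 0 -1" --pt "0 0 -0.577 318.3 -33.3 0 -1"

```text
time: 12.03
ee_pos: [0.5151, 0.2969, 0.2605]
eef_rot: [0.5, 0.866, -0.0, 0.0]
ft_force: [-0.5, -0.7, -2.5]
width: 0.0159
grip_force: 39.8
```

```bash
python3 -c "
from h import *
c=cam('scene'); st(); go([(515.3,297.3,95.5,29.97)])"
```

```text
t 12.08 p [515.4 296.4 260.5] heady 29.89 tilt [ 0.0002 -0.0007] F [ 0.4 -0.4 -3. ] w 15.7 g 39.8
[-0.0002, 0.0007, -0.0014] [0.9, 0.4, 165.0]
```

Emit:
apply_moves --pt "0 0 -0.001 0.8 0.3 8 -1" --pt "0 0 -0.001 0.8 0.3 22 -1" --pt "0 0 -0.001 0.8 0.3 42 -1" --pt "0 0 -0.001 0.8 0.3 65 -1" --pt "0 0 -0.001 0.8 0.3 90 -1" --pt "0 0 -0.001 0.8 0.3 115 -1" --pt "0 0 -0.001 0.8 0.3 135 -1" --pt "0 0 -0.001 0.8 0.3 148 -1" --pt "0 0 -0.001 0.8 0.3 155 -1" --pt "0 0 -0.001 0.8 0.3 159 -1" --pt "0 0 -0.001 0.8 0.3 161 -1" --pt "0 0 -0.001 0.8 0.3 163 -1" --pt "0 0 -0.001 0.8 0.3 164 -1" --pt "0 0 -0.001 0.8 0.3 164 -1" --pt "0 0 -0.001 0.8 0.3 164 -1"

```text
time: 13.33
ee_pos: [0.5152, 0.2983, 0.0971]
eef_rot: [0.5, 0.866, 0.0, 0.0]
ft_force: [-1.1, -1.3, -2.2]
width: 0.0159
grip_force: 39.8
```

```bash
python3 -c "
from h import *
st()"
```

```text
t 13.33 p [515.2 298.3  97.1] heady 30.02 tilt [0.0008 0.0002] F [-1.1 -1.3 -2.2] w 15.9 g 39.8
```

Emit:
apply_moves --pt "0 0 0 -0.8 0 0.5 -1" --pt "0 0 0 -0.8 0 0.9 -1" --pt "0 0 0 -0.8 0 1.3 -1" --pt "0 0 0 -0.8 0 1.3 -1" --pt "0 0 0 -0.8 0 1.3 -1"

```text
time: 13.75
ee_pos: [0.5155, 0.2974, 0.0954]
eef_rot: [0.5, 0.866, 0.0, 0.0]
ft_force: [0.2, -1.5, -0.1]
width: 0.0157
grip_force: 39.8
```

```bash
python3 -c "
from h import *
st()"
```

```text
t 13.75 p [515.5 297.4  95.4] heady 30.02 tilt [ 0.0003 -0.0001] F [ 0.2 -1.5 -0.1] w 15.7 g 39.8
```

The wrist no longer carries the cup's weight, so it is standing on the board. I open the fingers gently and then back straight up.

Emit:
apply_moves --pt "0 0 0 0 0 0.3 -1" --pt "0 0 0 0 0 0.3 -0.55" --pt "0 0 0 0 0 0.3 -0.4" --pt "0 0 0 0 0 0.3 -0.2" --pt "0 0 0 0 0 0.3 0.2" --pt "0 0 0 0 0 0.3 0.5" --pt "0 0 0 0 0 0.3 0.5" --pt "0 0 0 0 0 0.3 0.5" --force 10

```text
time: 14.42
ee_pos: [0.5153, 0.2974, 0.0949]
eef_rot: [0.5, 0.866, -0.0, 0.0]
ft_force: [-0.3, -0.0, -0.2]
width: 0.0517
grip_force: 0.0
```

Emit:
apply_moves --pt "0 0 0 0 0 -8 0.5" --pt "0 0 0 0 0 -25 0.5" --pt "0 0 0 0 0 -50 0.5" --pt "0 0 0 0 0 -80 0.5" --pt "0 0 0 0 0 -110 0.5" --pt "0 0 0 0 0 -140 0.5" --pt "0 0 0 0 0 -160 0.5" --pt "0 0 0 0 0 -160 0.5" --pt "0 0 0 0 0 -160 0.5"

```text
time: 15.17
ee_pos: [0.5156, 0.2979, 0.2565]
eef_rot: [0.5, 0.866, 0.001, 0.001]
ft_force: [-0.6, 0.6, -0.9]
width: 0.0652
grip_force: 0.0
```

```bash
python3 - <<'E'
from h import *
st()
c=cam('scene'); save('s7.png',cv2.resize(c['pixels'][130:330,180:420],None,fx=3,fy=3))
P=cloud(c); px=c['pixels'].astype(int); u0,u1,v0,v1=290,350,225,290
Q=P[v0:v1,u0:u1].reshape(-1,3); o=px[v0:v1,u0:u1].reshape(-1,3)
k=(o.max(1)<60)&(Q[:,2]>.115)&(Q[:,2]<.14); print('block top',cv2.minAreaRect(Q[k][:,:2].astype(np.float32)*1000),np.percentile(Q[k][:,2],98))
k=(o.max(1)-o.min(1)<40)&(o.max(1)>=90)&(Q[:,2]>.06)&(Q[:,2]<.095); print('rim',cv2.minAreaRect(Q[k][:,:2].astype(np.float32)*1000))
E
```

```text
t 15.17 p [515.6 297.9 256.5] heady 30.03 tilt [0.0023 0.001 ] F [-0.6  0.6 -0.9] w 65.2 g 0.0
block top ((518.490478515625, 298.64208984375), (17.23818588256836, 42.762237548828125), 30.352067947387695) 0.13027327752370021
rim ((516.3804931640625, 297.85064697265625), (67.28237915039062, 66.6318130493164), 29.85158348083496)
```

View pics/s7.png

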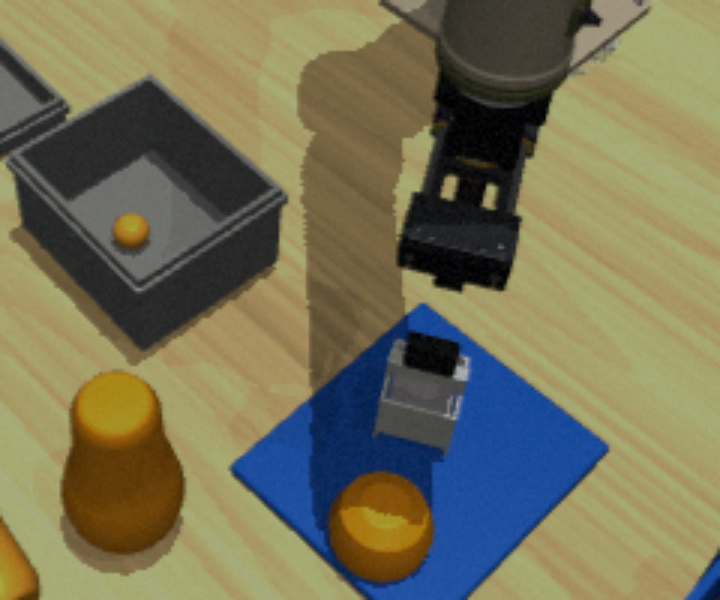

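The empty cup, at (425,400) in the crop, stands upright on the board, and its measured position is within about 1–2 mm of the start. The squash is in the tote at (130,230), and the gripper is clear.

```bash
python3 -c "
from h import *
print(r.close_job())"
```

```text
the job is handed in; nothing more can be done
None
```

The squash is in the deep grey tote, and the empty cup stands upright on the blue board within about 2 mm of where it started; the job was handed in at about 15 s, and no verdict was shown.

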